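# Let the stone compact glide into its box

## Robot

A 6-joint arm with a two-finger parallel gripper is mounted at the origin on the work surface. World frame = base frame: x ahead of the robot, y to its left, z up, the work surface at z = 0. Lengths are in m, angles in rad, forces in N, time in s.
With the tool pointing down it reaches from about 0.275 to 0.875 m from the base axis. Payload 12.5 kg.
Tool frame: the origin (TCP) lies at the very end of the fingers, on their centre line; the grasp point (between the pads) lies 19 mm behind it; z points along the fingers, y is the line along which they close (so a half turn about z gives the same grasp; the last joint's range is limited). The gripper opens to 85 mm and grips with 20 to 120 N. Pads are 22 mm wide; open, the fingers measure 114 mm over their backs; the gripper's body (76 mm by 85 mm) begins 54 mm behind the grasp point. The pads swing forward as they close: fully open they stand 13 mm farther back than shut.
Start: joints at [1.075, 0.351, 1.652, -0, 1.139, -0.085], TCP at [0.22, 0.504, 0.231] pointing down, gripper open.
Joint ranges: [-2.75, 2.75], [-0.79, 2.1], [0.01, 2.65], [-1.57, 4.71], [0.07, 3.14], [-2.87, 2.87]. Speed limits (rad/s): [2.22, 2.22, 2.79, 3.14, 3.14, 3.14].

## Interface

Orientations are given as a 3x3 rotation matrix whose columns are the frame's x, y, z axes.
In Python, from bench import manip gives the robot as it stands. Calls block until the motion is done:
- manip.move_ptp(position, orientation): joint-space move of the TCP to a pose.
- manip.move_l(position, attitude=None, max_speed=0.15): straight line of the TCP; attitude=None keeps the orientation; max_speed is the mean speed in m/s.
- manip.move_j(angles): joint-space move.
- manip.set_gripper(opening, effort=None): opening from 0.0 (shut) to 1.0 (fully open); effort is the grip in N (None keeps the last); returns when the fingers have stopped.
- manip.dwell(seconds).
- manip.inverse_kinematics(position, orientation): joint angles nearest the present ones, or None.
- manip.grab_frame(name): name is "scene" or "top" or "wrist"; returns (picture, depth): 420x560x3 uint8, red, green, blue; 420x560 float32, m along the optical axis (not along the pixel's ray), 0 where there is no reading.
- manip.get_calibration(name): a dict with "camera_matrix" (3x3 intrinsics, pixels), "k1" (the pictures are not rectified: a ray, as slopes to the right and down, at radius r is drawn at 1 + k1 r^2 times it, then the intrinsics apply), "R" (3x3) and "t" (3): a world point X has camera coordinates R X + t. Camera axes: x right, y down, z forward; pixel columns grow to the right and rows downward; lengths in m; the calibration is good to about 2 mm. A picture is of the moment at which its call begins: read the wrist's pose just before it. get_calibration takes no time and is no camera call; for the wrist camera it gives the pose at the moment of the call.
A pose or a line that the arm cannot do raises manip.Unreachable and nothing moves.
- manip.sign_off(): hands the job in; it is judged then, once.
Trained networks look in the newest picture that a camera, given by its name, has taken for a name from the list of things; names that differ only in an ending like _2 or _b are one class to them, and where a whole thing is asked for, a point or a joint stands for the part that bears it (a point fixed in the world has none). Each returns a list of dicts, best first, with "confidence" (0 to 1); they miss things now and then, are a little off and sometimes report something else, mostly with a low value. They report only what shows in the picture. A call takes as long as a camera call. They do not tell look-alikes from the thing itself.
- manip.look_for(camera, name): "at" ([x, y, z] in m, in world coordinates, good to about 4 mm: the middle of the surface that is visible of it).
Readings, each from a call of its own:
- manip.current_time(): time.
- manip.current_qpos(): joint angles.
- manip.current_joint_vel(): joint speeds.
- manip.current_joint_torque(): joint torques, N m.
- manip.current_ee_pos(): TCP position.
- manip.current_tcp_rot(): TCP orientation.
- manip.current_force(): force on the tool from outside, world axes, zero at the start.
- manip.current_ft_torque(): the same for the moment, N m.
- manip.current_grip_width(): opening from 0.0 (shut) to 1.0 (fully open).
- manip.current_grip_force(): force on a finger pad.
Only numpy, scipy, OpenCV 4.12 (cv2) and the standard library are available. Lean on these libraries where they do the work, as an engineer would, in place of code of your own. Each camera call takes 0.05 s, during which the arm holds its last target. There are 200 camera calls.

## Task

On the tilting mirrored tray, swing the little black box's door wide open by its gold post. Then press the tray's black paddle down gently with the fingertips until the green stone compact just starts to slide, and hold that angle so that it glides into the box untouched and unhurried while the square amethyst ring block beside it stays where it stands. Once it is in, ease the tray back down level without letting it drop, leave the door open, and let nothing else on the dressing top be disturbed.

Things in the scene. Friction and masses are not known exactly. Their poses are not given: they have to be found in the camera images.
- stand: Fixed gold stand, foot 240 x 165 mm. Origin on the marble below the tray's pivot (72 mm up). +x level, up the ramp; +y to the door's hinge side. Tray level, in this frame: paddle centre x -105 mm, box x -36 to 30, doorway x 30, mirror x 31 to 176, tray y -90 to 55 with 6 mm rims, upper face 82 mm above the marble; pivot posts y 66 and -101, 90 tall. Position and heading vary.
- tray (a joint): Tilt of the tray, rad: 0 level (rests there by weight, falls back when let go), grows as the paddle goes down and the +x end rises; end stop 0.52. Pivot axis along the stand's y, 72 mm above the marble. The compact's grip on the mirror is unknown: it starts to slide somewhere between 0.16 and 0.43 rad and runs faster the more the tray is tilted beyond that.
- paddle: Black rubber paddle at the low end of the tray, 44 x 50 x 8 mm, rigid with the tray. Origin on the tray's pivot axis (not on the paddle: use paddle_top). Pressing it down at its centre (105 mm from the pivot) takes about 2 to 6 N; more than 15 N is rough.
- paddle_top (a point): Centre of the paddle's upper face; 82 mm above the marble with the tray level, about 52 mm lower at full tilt. The nearest box wall is 69 mm away and 34 mm higher.
- door (a joint): Swing of the box's black door, rad: 0 shut across the doorway, 1.7 wide open; turns anticlockwise seen from above, away from the box, over the mirror. Stiff hinge (about 0.4 N at the post), stays where left. The doorway is clear for the compact from 1.4 on. The compact starts out of the door's swing.
- door_hinge (a point): Foot of the door's hinge line, at the +y end of the doorway; carried by the tray. At level: x +33, y +34 mm in the stand's frame, 82 mm above the marble.
- post_top (a point): Top of the gold round post (10 mm thick) at the door's free end, 55 mm from the hinge line, at the -y end of the doorway when shut. It is 74 mm above the tray's face (156 mm above the marble); its upper 40 mm stand free above the box walls (34 mm tall) and the door. Can be pushed sideways or pinched from above.
- box_floor (a point): Centre of the floor of the open-topped black box fixed on the tray: inside 62 mm along x and 62 mm across, walls 34 tall, 4 thick. Carried by the tray and tilts with it; x points up the ramp. The compact is home when its centre is less than 11 mm up-ramp of this point.
- compact: Polished green stone compact with a gold ring, a disc 42 mm across and 14 mm high. Origin at the centre of its underside. Starts on the mirror 118 to 140 mm up-ramp of the box floor's centre, close to the middle line. Not to be touched.
- block: Square amethyst ring block with a thin rubber foot and a gold slot, 28 x 28 x 18 mm, standing on the mirror beside the compact's lane, about 102 mm up-ramp and 62 mm to the -y side of the box floor's centre. Its foot grips the mirror about a quarter better than the compact does, so it slides too if the tray is tilted a few degrees (2.5 to 5) past the compact's slip. Must stay put. Origin: centre of the underside.
- bottle: Bulbous amethyst bottle with gold cap, 80 mm across, 114 high, standing. Bystander. Origin: centre of the underside.
- vase: Ribbed white ceramic vase, 88 mm across, 140 high, standing. Bystander. Origin: centre of the underside.
- cream: Amber cream jar, 60 mm across, 50 high, standing. Bystander. Origin: centre of the underside.
- vial: Slim aluminium roller vial, 23 mm across, 78 high, standing on the robot's side of the tray, 105 to 120 mm from the tray's middle line. Bystander. Origin: centre of the underside.
- lipstick: Rose and gold lipstick, 23 mm across, 75 high, standing. Bystander. Origin: centre of the underside.
- brush: Rose plastic bristle-brush lying bristles up, 180 mm long, 45 wide, 31 high, along the far side of the tray. Bystander. Origin: under the middle.
Mind the look-alikes: they are no part of the job. Of the things like the block, leave any that is red or white; of the rest the larger one is meant.

How it is judged:
By the outcome, as a careful person would: the job done as asked, in the order asked, and still so for the second after the job is handed in, with the robot touching nothing.
It also fails if it takes over 70 s, if anything falls off the work surface, if the arm or the gripper's body presses on something with over 40 N, if the wrist force passes 120 N, or if a joint passes its speed limit or range.

## Working session

There is one attempt and no reset: what is moved stays moved. The work goes in short steps, each a Python script; the robot and the scene stay as the last script left them, time stands still between calls to the robot, and variables do not carry over. Pictures are saved under pics/ and viewed, at most 10 in all, crops included, and the job is handed in when it is done.

```bash
mkdir -p pics; ls
python3 - <<'E'
from bench import manip
import cv2,numpy as np
for c in ["scene","top"]:
    im,d=manip.grab_frame(c); cv2.imwrite(f"pics/{c}0.png",im[:,:,::-1])
    np.save(f"{c}0.npy",d)
    for n in ["stand","paddle","paddle_top","door_hinge","post_top","box_floor","compact","block","vial","brush","bottle","vase","cream","lipstick"]:
        r=manip.look_for(c,n); print(c,n,[(np.round(x["at"],3).tolist(),round(x["confidence"],2)) for x in r][:3])
    k=manip.get_calibration(c); print(c,k)
print(manip.current_time())
E
```

```text
pics
scene stand [([0.606, 0.153, 0.084], 0.72), ([0.591, 0.131, 0.083], 0.55), ([0.573, 0.1, 0.103], 0.41)]
scene paddle [([0.522, -0.033, 0.082], 0.68)]
scene paddle_top [([0.523, -0.027, 0.085], 0.76)]
scene door_hinge [([0.574, 0.102, 0.105], 0.95)]
scene post_top [([0.573, 0.103, 0.106], 0.69), ([0.719, 0.066, 0.016], 0.4)]
scene box_floor [([0.52, -0.028, 0.083], 0.34), ([0.454, -0.338, 0.058], 0.26)]
scene compact [([0.599, 0.188, 0.095], 0.73), ([0.603, 0.153, 0.084], 0.32)]
scene block [([0.821, 0.221, 0.018], 0.64), ([0.736, 0.321, 0.01], 0.6), ([0.651, 0.155, 0.102], 0.55)]
scene vial [([0.464, 0.151, 0.05], 0.69), ([0.718, 0.064, 0.011], 0.47), ([0.651, 0.153, 0.102], 0.32)]
scene brush [([0.72, 0.07, 0.011], 0.65)]
scene bottle [([0.452, -0.34, 0.055], 0.88)]
scene vase [([0.633, -0.377, 0.082], 0.72)]
scene cream [([0.657, 0.37, 0.049], 0.58)]
scene lipstick [([0.574, 0.098, 0.103], 0.75), ([0.418, 0.356, 0.044], 0.73)]
scene {'camera_matrix': array([[390.98034277,   0.        , 277.62463387],
       [  0.        , 390.98034277, 206.40347348],
       [  0.        ,   0.
[... 761 characters left out ...]
)]
top vial [([0.576, 0.098, 0.085], 0.65)]
top brush [([0.715, 0.054, 0.012], 0.56)]
top bottle [([0.441, -0.349, 0.075], 0.64)]
top vase [([0.62, -0.389, 0.088], 0.58)]
top cream [([0.641, 0.358, 0.054], 0.63)]
top lipstick [([0.413, 0.35, 0.076], 0.6)]
top {'camera_matrix': array([[437.14290348,   0.        , 275.40849743],
       [  0.        , 437.14290348, 207.94936722],
       [  0.        ,   0.        ,   1.        ]]), 'k1': -0.1393010591727817, 'R': array([[-1.71753624e-02, -9.99852268e-01, -6.69489672e-04],
       [-9.96595516e-01,  1.71734124e-02, -8.06377827e-02],
       [ 8.06373673e-02, -7.17772735e-04, -9.96743247e-01]]), 't': array([0.0095091 , 0.60154751, 1.25517086])}
1.5
```

Run:
```python
import cv2
a=cv2.imread("pics/top0.png")
cv2.imwrite("pics/topcrop.png",cv2.resize(a[60:320,130:390],None,fx=2.3,fy=2.3,interpolation=cv2.INTER_CUBIC))
```

```text
(no output)
```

View pics/topcrop.png

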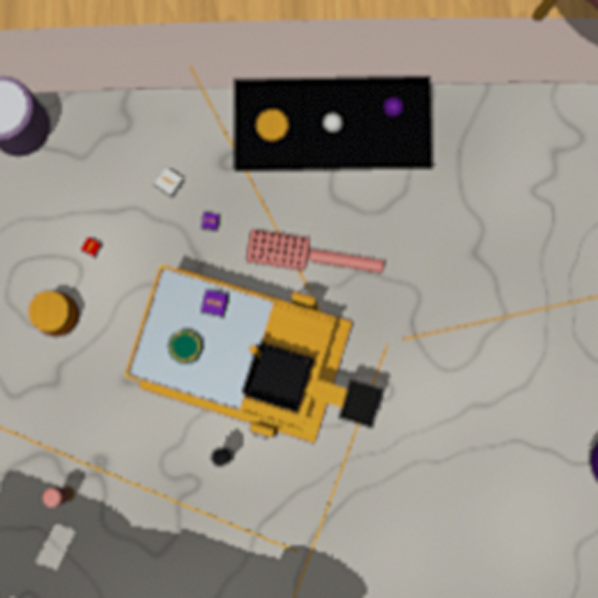

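View pics/scene0.png

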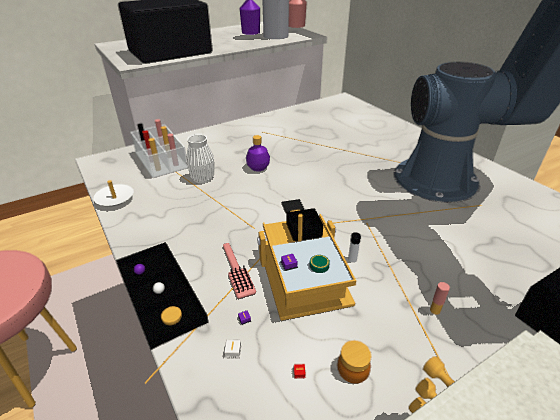

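The top crop shows the tray turned about 73°: mirror at crop (130-270, 268-400), compact at (185,346) and block at (214,302). The black box is at (278,378) and the paddle at (362,403). The vial at (222,455) is on the robot's side, and there are small red, white and purple decoys off the tray. Next I'll fit the stand pose.

```bash
cat > h.py <<'E'
import numpy as np,cv2
from bench import manip
def ray_plane(c,uv,p0,n,cal=None):
    """pixels (N,2) -> world points on plane (p0,n)"""
    k=cal or manip.get_calibration(c); K,R,t=k["camera_matrix"],k["R"],k["t"]
    s=cv2.undistortPoints(np.float64(uv).reshape(-1,1,2),K,np.array([k["k1"],0,0,0])).reshape(-1,2)
    d=np.c_[s,np.ones(len(s))]@R; o=-R.T@t
    return o+d*(((p0-o)@n)/(d@n))[:,None]
def project(c,X):
    k=manip.get_calibration(c)
    return cv2.projectPoints(np.float64(X),cv2.Rodrigues(k["R"])[0],k["t"],k["camera_matrix"],np.array([k["k1"],0,0,0]))[0].reshape(-1,2)
Z=np.array([0,0,1.])
def blob(mask,near):
    n,l,s,c=cv2.connectedComponentsWithStats(mask.astype(np.uint8))
    i=1+np.argmin([np.hypot(*(x-near))+ (1e3 if a<15 else 0) for x,a in zip(c[1:],s[1:,4])])
    return l==i
E
python3 - <<'E'
from h import *
im=cv2.imread("pics/top0.png"); hsv=cv2.cvtColor(im,cv2.COLOR_BGR2HSV); H,S,V=cv2.split(hsv)
px=lambda u,v:np.array([130+u/2.3,60+v/2.3])
def rect(m,z):
    ys,xs=np.nonzero(m); cnt=max(cv2.findContours(m.astype(np.uint8),0,2)[0],key=len).reshape(-1,2)
    P=ray_plane("top",cnt,Z*z,Z)[:,:2]
    r=cv2.minAreaRect((P*1000).astype(np.float32)); print(np.round(r[0],1),np.round(r[1],1),round(r[2],2),m.sum())
mir=(S<60)&(S>12)&(V>180)&(H>85)&(H<125); print(hsv[int(px(160,310)[1]),int(px(160,310)[0])],hsv[int(px(185,346)[1]),int(px(185,346)[0])])
rect(blob(mir,px(195,340)),.082)
blk=V<40
rect(blob(blk,px(278,378)),.116); rect(blob(blk,px(362,403)),.082)
gr=blob((H>60)&(H<90)&(S>100),px(185,346)); print(ray_plane("top",[np.argwhere(gr).mean(0)[::-1]],Z*.096,Z))
# tray rectangle from depth
for c in ["top","scene"]:
    d=np.load(c+"0.npy"); k=manip.get_calibration(c); v,u=np.nonzero(d>0)
    s=cv2.undistortPoints(np.float64(np.c_[u,v]).reshape(-1,1,2),k["camera_matrix"],np.array([k["k1"],0,0,0])).reshape(-1,2)
    X=(np.c_[s,np.ones(len(s))]*d[v,u][:,None]-k["t"])@k["R"]
    w=(abs(X[:,0]-.6)<.17)&(abs(X[:,1]-.1)<.2)
    a=w&(X[:,2]>.076)&(X[:,2]<.09)
    print(c,a.sum(),np.median(X[a,2]),cv2.minAreaRect((X[a,:2]*1000).astype(np.float32)))
    t=w&(X[:,2]>.106)&(X[:,2]<.125); print(" box top",t.sum(),np.median(X[t],0),cv2.minAreaRect((X[t,:2]*1000).astype(np.float32)))
    t=w&(X[:,2]>.135)&(X[:,2]<.17); print(" post",t.sum(),X[t].mean(0),X[t,2].max() if t.any() else 0)
E
```

```text
[101  23 192] [ 82 247  95]
[602.9 163.1] [136.9 132.1] 71.8 1854
[553.8  66.8] [66.1 63.4] 70.88 559
[521.8 -30.7] [37.9 43.1] 70.57 209
[[0.59329645 0.18155497 0.096     ]]
top 4126 0.08152911263023599 ((555.8207397460938, 97.94442749023438), (313.5730895996094, 228.3649444580078), 79.28413391113281)
 box top 143 [0.55405012 0.06398081 0.1142329 ] ((554.616943359375, 68.41554260253906), (71.07882690429688, 69.638671875), 71.78824615478516)
 post 14 [0.58011088 0.09257748 0.15139412] 0.1577364055980796
scene 4417 0.08359473476667521 ((556.148681640625, 100.06996154785156), (313.4571228027344, 227.03285217285156), 78.76131439208984)
 box top 367 [0.55597182 0.07350564 0.11371419] ((553.8460083007812, 71.39751434326172), (75.78545379638672, 70.56465911865234), 72.92901611328125)
 post 46 [0.58510237 0.09788091 0.14833953] 0.15898033579402765
```

```bash
cat >> h.py <<'E'
O=np.array([.5545,.070,0]); PSI=np.radians(71.8)
RS=np.array([[np.cos(PSI),-np.sin(PSI),0],[np.sin(PSI),np.cos(PSI),0],[0,0,1]])
W=lambda x,y,z:O+RS@np.array([x,y,z])
def down(a):  # tool down, closing line at stand-frame angle a
    y=RS@[np.cos(a),np.sin(a),0]; z=-Z
    return np.c_[np.cross(y,z),y,z]
def arc(th,z=.130): return W(.033+.055*np.sin(th),.034-.055*np.cos(th),z)
E
cat > door.py <<'E'
from h import *
import sys
ths=np.r_[0:1.7:9j,1.76]
# choose half turn
best=None
for k in (0,np.pi):
    js=[manip.inverse_kinematics(arc(t),down(t+k)) for t in ths]
    ok=all(j is not None for j in js); print(k,ok,[round(float(j[5]),2) for j in js if j is not None])
    if ok:
        s=max(abs(j[5]) for j in js)
        if best is None or s<best[0]: best=(s,k)
k=best[1]; print(best)
manip.set_gripper(.35)
manip.move_ptp(arc(0,.22),down(k)); print(manip.current_grip_width(),manip.current_ee_pos())
manip.move_l(arc(0),max_speed=.1); print(manip.current_force())
for t in ths[1:]:
    manip.move_l(arc(t),down(t+k),max_speed=.06)
print(manip.current_force(),manip.current_time())
p=manip.current_ee_pos(); p=np.array(p); p[2]=.22
manip.move_l(p,max_speed=.12)
print(manip.current_time())
manip.move_ptp(W(-.112,0,.20),down(np.pi/2) if 0 else manip.current_tcp_rot())
manip.set_gripper(0.)
for c in("top","scene"):
    im,d=manip.grab_frame(c); cv2.imwrite(f"pics/{c}1.png",im[:,:,::-1]); np.save(c+"1.npy",d)
print(manip.current_time())
cv2.imwrite("pics/scene1c.png",cv2.resize(cv2.imread("pics/scene1.png")[180:330,210:410],None,fx=4,fy=4,interpolation=cv2.INTER_CUBIC))
d=np.load("scene1.npy"); k=manip.get_calibration("scene"); v,u=np.nonzero(d>0)
s=cv2.undistortPoints(np.float64(np.c_[u,v]).reshape(-1,1,2),k["camera_matrix"],np.array([k["k1"],0,0,0])).reshape(-1,2)
X=(np.c_[s,np.ones(len(s))]*d[v,u][:,None]-k["t"])@k["R"]; Y=(X-O)@RS
a=(Y[:,2]>.125)&(Y[:,2]<.165)&(abs(Y[:,1])<.1)&(Y[:,0]>0.0)&(Y[:,0]<.15)
m=Y[a].mean(0); print("post stand",a.sum(),m,"angle",np.arctan2(m[0]-.033,.034-m[1]))
E
python3 door.py
```

```text
0 True [-1.17, -1.36, -1.56, -1.75, -1.94, -2.14, -2.34, -2.54, -2.74, -2.8]
3.141592653589793 True [1.97, 1.78, 1.58, 1.39, 1.2, 1.0, 0.81, 0.61, 0.4, 0.35]
(np.float64(1.9705736327322372), 3.141592653589793)
0.35092719180334664 [0.58462047 0.09541023 0.22002911]
[0.15314348 0.46702742 0.65702656]
[0.82453381 0.29009484 0.61434886] 8.2167
9.1167
10.4417
post stand 65 [0.09116909 0.03380469 0.14400988] angle 1.5674386571349166
```

View pics/scene1c.png

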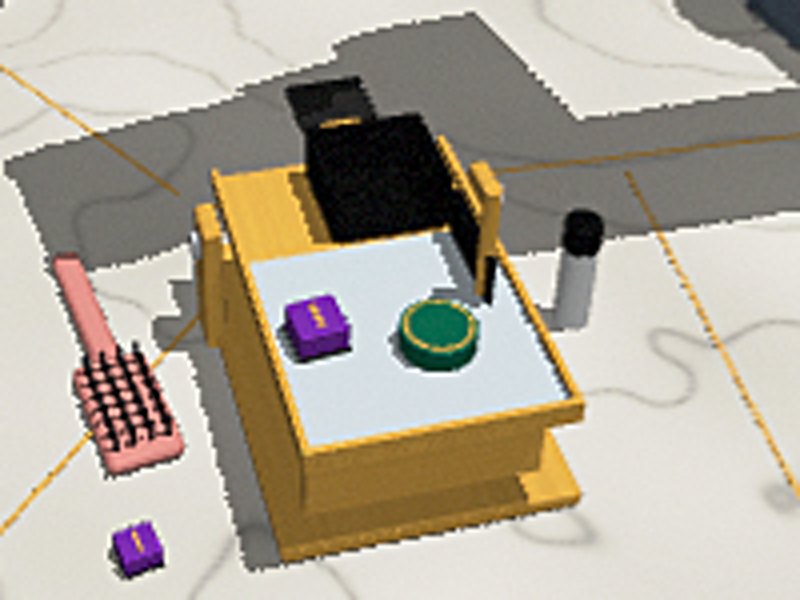

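Door stands at about 1.57 rad, with post at crop (483,175) and the lane in front of the compact clear. Next, contact on the paddle and the first part of the tilt.

```bash
cat >> h.py <<'E'
PX=-.108
def tiltR(th): c,s=np.cos(th),np.sin(th); return np.array([[c,0,-s],[0,1,0],[s,0,c]])  # stand frame
R0=down(1.5*np.pi)
def press_pose(th,h):   # h: tip height above pivot plane in tray frame
    return O+RS@(np.array([0,0,.072])+tiltR(th)@np.array([PX,0,h])), RS@tiltR(th)@RS.T@R0
CAL=manip.get_calibration("top")
def track(th,save=None):
    """compact and block in tray frame (mm, relative to box floor x), one camera call"""
    im,_=manip.grab_frame("top"); 
    if save: cv2.imwrite(save,im[:,:,::-1])
    H,S,V=cv2.split(cv2.cvtColor(im,cv2.COLOR_RGB2HSV)); T=RS@tiltR(th); piv=O+[0,0,.072]; out=[]
    for m,hh,g in(((H>60)&(H<95)&(S>100)&(V>30),.024,None),((H>125)&(H<155)&(S>90)&(V>40),.028,(.099,-.062))):
        P0=piv+T@[0,0,hh]; v,u=np.nonzero(m)
        Q=((ray_plane("top",np.c_[u,v],P0,T[:,2],CAL)-piv)@T) if len(u) else np.zeros((0,3))
        w=(Q[:,0]>-.04)&(Q[:,0]<.18)&(abs(Q[:,1]+.0)<.045) if g is None else np.hypot(Q[:,0]-g[0],Q[:,1]-g[1])<.035
        out.append(np.r_[(Q[w,:2].mean(0)*1000+[3,0]) if w.any() else [np.nan]*2,w.sum()])
    return out
E
python3 - <<'E'
from h import *
for th in(0,.2,.45): print(th,manip.inverse_kinematics(*press_pose(th,.01)))
a=manip.current_qpos()
manip.move_ptp(*press_pose(0,.06))
print(track(0),track(0))
manip.move_l(press_pose(0,.015)[0],max_speed=.08)
f0=np.array(manip.current_force()); print(f0); h=None
for z in np.arange(.014,-.003,-.001):
    manip.move_l(press_pose(0,z)[0],max_speed=.03); f=np.array(manip.current_force())-f0
    if f[2]>1.0: h=z;break
print(h,f,manip.current_time())
if h is not None:
    open("h.txt","w").write(str(h))
    for th in np.arange(.02,.141,.02):
        t0=manip.current_time(); manip.move_l(*press_pose(th,h),max_speed=.02)
        print(round(th,3),round(manip.current_time()-t0,2),np.round(np.array(manip.current_force())-f0,2),np.round(np.concatenate(track(th)),1))
E
```

```text
0 [-1.51747722e-01  5.09317801e-01  1.84296837e+00 -4.44089210e-16
  7.89306487e-01  1.65902202e-01]
0.2 [-0.25311377  0.54174032  1.88095078  0.30227085  0.72881092 -0.16270271]
0.45 [-0.36452361  0.62416485  1.90470288  0.68253149  0.75987771 -0.58452948]
[array([120.90348547,  -2.03985505,  82.        ]), array([101.10560096, -62.41543054,  83.        ])] [array([121.0962747 ,  -2.01511524,  83.        ]), array([101.10560096, -62.41543054,  83.        ])]
[-0.23319741  0.12523098  1.30813288]
0.009000000000000005 [-0.77819655 -0.56925584  2.64504274] 13.1333
0.02 0.26 [0.71 0.12 2.3 ] [120.6  -1.8  81.  100.8 -62.7  84. ]
0.04 0.26 [1.71 0.39 3.61] [120.8  -1.8  79.  101.4 -62.5  84. ]
0.06 0.26 [ 0.77 -0.08  3.36] [120.5  -1.9  80.  101.5 -62.5  81. ]
0.08 0.26 [0.86 0.8  3.76] [120.1  -2.4  85.  101.6 -62.2  84. ]
0.1 0.26 [ 0.68 -0.33  3.56] [120.   -2.3  85.  101.8 -62.3  85. ]
0.12 0.26 [0.87 0.82 3.46] [120.3  -2.3  86.  101.8 -62.4  82. ]
0.14 0.26 [0.16 0.21 3.31] [120.3  -2.2  85.  101.5 -62.5  84. ]
```

```bash
cat > slide.py <<'E'
from h import *
import json
h=float(open("h.txt").read()); th=.14; hist=[120.3]*4; n=0
while th<.45:
    th+=.006; manip.move_l(*press_pose(th,h),max_speed=.01); manip.dwell(.1)
    c,b=track(th); n+=1; f=np.array(manip.current_force())
    ref=np.median(hist[-6:])
    if abs(c[0]-ref)>1.0:
        c2,b=track(th); n+=1
        print("?",round(th,3),ref,c[0],c2[0])
        if ref-c2[0]>1.2 : break
    hist.append(c[0])
    if int(round(th/.006))%4==0: print(round(th,3),np.round(c,1),np.round(b,1),round(f[2],1),round(manip.current_time(),1))
    if f[2]>12 or manip.current_time()>45: print("abort");break
print("th",th,"n",n,manip.current_time()); json.dump(th,open("th.json","w"))
# hold, watch briefly
for i in range(6):
    c,b=track(th); print(round(manip.current_time(),2),np.round(c,1),np.round(b,1)); manip.dwell(.1)
E
python3 slide.py
```

```text
0.146 [120.4  -2.3  85. ] [101.6 -62.4  84. ] 5.1 15.7
0.17 [120.4  -1.6  86. ] [102.1 -62.3  85. ] 4.8 17.3
0.194 [120.  -2.  86.] [102.  -62.5  86. ] 3.6 18.9
0.218 [120.2  -2.1  85. ] [102.2 -62.5  88. ] 4.1 20.5
0.242 [120.1  -1.9  84. ] [102.3 -62.7  88. ] 4.2 22.1
? 0.248 120.06544881955267 118.09034187174849 117.82750863439588
th 0.2480000000000001 n 19 22.5417
22.59 [117.7  -1.7  88. ] [102.4 -62.6  87. ]
22.74 [116.6  -1.7  87. ] [102.4 -62.6  87. ]
22.89 [115.   -1.8  86. ] [102.4 -62.6  87. ]
23.04 [113.7  -2.2  90. ] [102.4 -62.6  87. ]
23.19 [112.2  -2.1  89. ] [102.4 -62.6  87. ]
23.34 [111.   -1.6  82. ] [102.4 -62.5  86. ]
```

It's gliding at a steady 9 mm/s or so and the block hasn't moved. I'll hold this angle.

Run:
```python
from h import *
th=.248; prev=None; still=0
while manip.current_time()<48:
    manip.dwell(.45); c,b=track(th); t=manip.current_time()
    print(round(t,2),np.round(c,1),np.round(b,1))
    if np.hypot(b[0]-102.4,b[1]+62.6)>1.5: print("block?"); break
    still=still+1 if prev is not None and abs(prev-c[0])<.7 else 0; prev=c[0]
    if still>=2 or np.isnan(c[0]): break
track(th,"pics/top2.png")
cv2.imwrite("pics/top2c.png",cv2.resize(cv2.imread("pics/top2.png")[150:260,170:310],None,fx=4,fy=4,interpolation=cv2.INTER_CUBIC))
```

```text
23.94 [104.   -2.5  84. ] [102.4 -62.6  87. ]
24.44 [97.5 -2.1 87. ] [102.4 -62.6  87. ]
24.94 [88.9 -1.9 88. ] [102.4 -62.6  87. ]
25.44 [80.1 -2.1 86. ] [102.4 -62.5  86. ]
25.94 [69.5 -1.8 85. ] [102.4 -62.6  87. ]
26.44 [58.1 -1.7 81. ] [102.4 -62.6  87. ]
26.94 [45.4 -1.4 86. ] [102.4 -62.6  87. ]
27.44 [31.8 -2.2 84. ] [102.4 -62.6  87. ]
27.94 [17.3 -0.2 90. ] [102.4 -62.6  87. ]
28.44 [  2.9  -0.2 100. ] [102.4 -62.6  87. ]
28.94 [ -7.7  -1.2 102. ] [102.4 -62.5  86. ]
29.44 [ -7.8  -1.4 100. ] [102.4 -62.6  87. ]
29.94 [ -7.8  -1.4 100. ] [102.4 -62.6  87. ]
```

View pics/top2c.png

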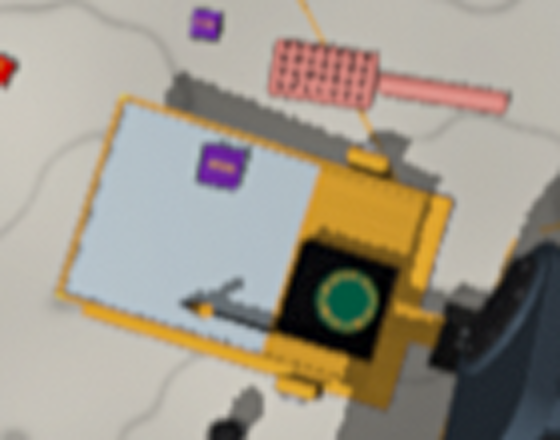

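The compact (348,300) rests against the box's low wall, the door is open and the block (222,165) hasn't moved. Now I'll ease the tray back down.

Run:
```python
from h import *
h=float(open("h.txt").read())
for th in np.r_[np.arange(.232,.03,-.016),np.arange(.024,-.03,-.006)]:
    manip.move_l(*press_pose(th,h),max_speed=.012)
    if th<.06: print(round(th,3),np.round(manip.current_force(),2))
print(manip.current_time())
p=np.array(manip.current_ee_pos()); manip.move_l(p+[0,0,.02],max_speed=.03); manip.move_l(p+[-.0,-.03,.15],max_speed=.12)
manip.dwell(.5); print(track(0,"pics/top3.png"),manip.current_force(),manip.current_time())
im,_=manip.grab_frame("scene"); cv2.imwrite("pics/scene3.png",im[:,:,::-1])
cv2.imwrite("pics/scene3c.png",cv2.resize(im[170:330,200:410,::-1],None,fx=3.7,fy=3.7,interpolation=cv2.INTER_CUBIC))
```

```text
0.056 [-1.25 -2.01  3.67]
0.04 [-1.72 -1.64  3.61]
0.024 [-1.64 -1.57  3.79]
0.018 [-1.01 -0.01  2.87]
0.012 [-1.8  -0.22  3.85]
0.006 [-1.43 -1.17  3.56]
0.0 [-1.93 -0.85  3.8 ]
-0.006 [-1.44  0.25  4.  ]
-0.012 [ 0.02 -0.42  0.45]
-0.018 [-0.78  0.39 -0.29]
-0.024 [-0.41 -0.9   1.34]
36.075
[array([-9.97536116, -1.3928121 , 86.        ]), array([101.10560096, -62.41543054,  83.        ])] [ 0.00511146  0.02910338 -0.36636906] 38.7
```

View pics/scene3c.png

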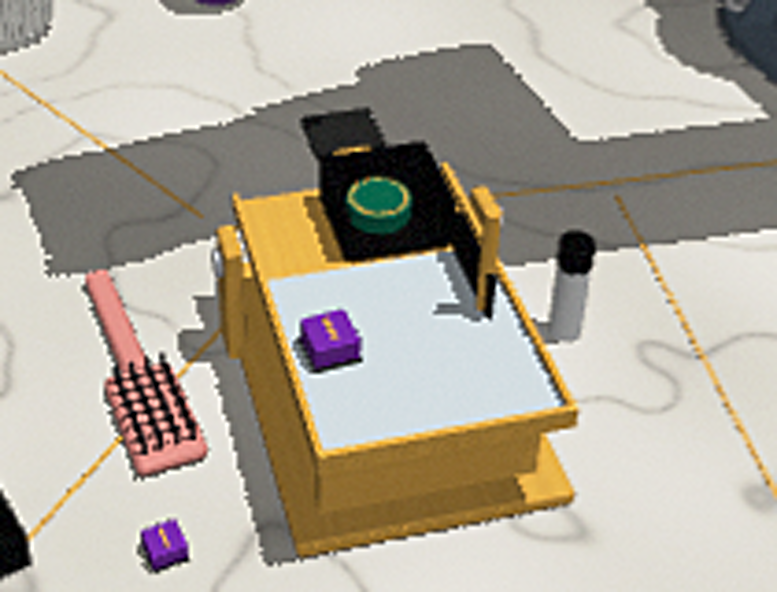

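The tray is level and the compact sits in the box at (380,205). The door is open, the block is where it started, and the neighbours look undisturbed.

```bash
python3 -c "
from bench import manip
print(manip.sign_off())"
```

```text
the job is handed in; nothing more can be done
None
```

The job is done and handed in at about 39 s: the door stands open (about 1.57 rad), the compact slid untouched into the box at a tilt of about 0.25 rad, the amethyst block stayed put, and the tray was eased back to level.

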